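# Start the parts feeder and hold the bin lid open

## Robot

A 6-joint arm with a two-finger parallel gripper is mounted at the origin on the work surface. World frame = base frame: x ahead of the robot, y to its left, z up, the work surface at z = 0. Lengths are in m, angles in rad, forces in N, time in s.
With the tool pointing down it reaches from about 0.35 to 0.85 m from the base axis. Payload 8.1 kg.
Tool frame: the origin (TCP) lies on the centre line of the jaws, within the pads' length; the fingertips stand 17 mm ahead of it and the grasp point (between the pads) lies 2 mm behind it (robot.tip_reach is the z of the fingertips in the tool frame, in m); z points along the fingers, y is the direction in which the jaws open and shut (so a half turn about z gives the same grasp; the last joint's range is limited). The gripper opens to 93 mm and grips with 3 to 60 N. Pads are 15 mm wide; open, the fingers measure 128 mm over their backs; the gripper's body (75 mm by 188 mm) begins 65 mm behind the grasp point.
Start: joints at [-1.353, 0.13, 1.488, -0, 1.523, -0.085], TCP at [0.179, -0.573, 0.236] pointing down, gripper open.
Joint ranges: [-2.96, 2.96], [-0.89, 2.26], [0.02, 2.5], [-1.34, 4.48], [0, 2.73], [-2.66, 2.66]. Speed limits (rad/s): [2.39, 2.39, 2.79, 3.14, 3.14, 3.14].

## Interface

Orientations are given as a rotation vector (axis times angle).
In Python, from plant import robot, read_camera, ticket gives the robot as it stands.
- The arm moves only by the tool arm_command, never from a script. Its argument "rows" is a list of rows, each a list of 7 numbers: the shift along the world's x, y, z each as a share of 0.8 m, from -1 to 1, then the turn, a rotation vector about the world's x, y, z each as a share of 30 degrees, from -1 to 1, then the closure, from 0 (fully open) to 1 (shut). A call has 1 to 12 rows; each row is the pose to reach, as a shift and turn from the pose measured when the call began; what a row does not reach only later rows make up. A row lasts 1/12 s, in which the tool goes at most 41.7 mm and 7.16 degrees, less where a joint would pass 70% of its speed; a pose out of reach is approached as far as the arm can. A call with a number of a shift or a turn outside -1 to 1 is refused whole. A call with a gripper value outside its range is refused whole. The fingers move at their own pace and stop on an object; "grip_force" is the grip in N (left out, the last holds). Time passes only in rows, so rows that repeat a pose let the fingers close. It gives the time, the measured TCP pose, the force and the opening at its end, in the units of the state.
- robot.read_state(): the state, without advancing time (a new reading comes with each control period).
- read_camera(name): name is "side" or "top"; returns a dict with "frame" (480x640x3 uint8, red, green, blue), "camera_matrix" (3x3 intrinsics, pixels), "cam_to_world" (4x4, takes a point from camera to world coordinates). Camera axes: x right, y up, looking along -z (the intrinsics and any distortion apply to the point x, -y, -z); pixel columns grow to the right and rows downward; lengths in m; the calibration is good to about 2 mm. A picture is of the moment at which its call begins. There is no depth.
- ticket.close_job(): hands the job in, once; it reports no verdict.
The state is a dict: "t": time; "q": joint angles; "dq": joint speeds; "joint_torque": joint torques, N m; "tool_pos": TCP position; "orientation": TCP orientation; "force": force on the tool from outside, world axes, zero at the start; "wrist_torque": the same for the moment, N m; "opening": finger opening in m.
Only numpy, scipy, OpenCV 4.12 (cv2) and the standard library are available. Lean on these libraries where they do the work, as an engineer would, in place of code of your own. Each camera call takes 0.05 s, during which the arm holds its last target.

## Task

Start the parts feeder: twist the red spring-return knob on the yellow switch box clockwise as far as it will go, then let go so that it springs back by itself. Then lift the blue bin's steel lid by its red bar and hold it open at 50 degrees from closed (the red mark on the white quadrant, give or take 5 degrees) for the parts to come down the chute; it falls shut if released, so the program finishes with the gripper still holding it there, steady. Leave the parts and the spanner lying about the bench where they are.

Things in the scene. Friction and masses are not known exactly. Their poses are not given: they have to be found in the camera images.
- switchbox: fixed yellow switch box, 110 x 110 x 60 mm, with the red start knob in the middle of its top; origin at the middle of its underside
- knob_grip (a point): point on the start knob's axis, 10 mm below its top; fixed to the box, does not turn with the knob. The grip is an upright red bar 42 mm long, 12 mm thick, 30 mm high on a black disc 48 mm across (disc top 20 mm below this point, box top 28 mm). z up; at rest the bar lies along this point's x, its flats face along y
- knob (a joint): angle of the start knob in rad: 0 at rest, grows clockwise seen from above, hard stop at 1.2 (69 degrees). A spring turns it back to 0 when released; about 0.16 N m at the stop
- lid_bar (a point): middle of the lid's red bar handle, moves with the lid. A round bar 16 mm thick, 100 mm long, parallel to the hinge, on a 10 mm rod arm at each end, its axis 45 mm in front of the lid's front edge and the bin's wall; 100 mm above the bench when closed, free space above and below. Closed: x points to the hinge, y along the bar, z up; axes turn with the lid
- lid_hinge (a point): middle of the lid's hinge line, fixed on the bin's far rim, 100 mm above the bench; y runs along the hinge, z up, -x points level towards the bar of the closed lid. The bar's axis is 245 mm from the hinge. The steel lid is 200 x 214 x 4 mm
- bin: fixed blue bin, 200 x 220 x 98 mm; origin at the middle of its underside, x towards the hinge side, z up. A chute 130 mm wide comes down to its -y rim from a grey feeder cabinet 250 mm high, 335 to 435 mm from the bin's middle. On its +y side a white quarter-circle plate, radius 112 mm about the hinge, has a red mark at 50 degrees
- lid (a joint): opening angle of the lid in rad: 0 closed and level, grows as the bar rises; 50 degrees is 0.873; stop at 1.35. The lid weighs about 0.4 kg (0.3 to 0.55) and falls shut from any angle; lifting it at the bar takes about 2 N
- puck: black rubber bumper puck, 60 mm across, 25 mm high, lying flat; origin at the middle of its underside. To be left alone
- clampring: green anodized clamp ring, 70 mm outside, 50 mm inside, 18 mm high, lying flat; origin at the middle of its underside. To be left alone
- eyebolt_a: stainless eye bolt lying flat: eye 54 mm across, shank 55 mm, 12 mm thick; origin under the middle of the eye, shank along its -x. To be left alone
- eyebolt_b: second, identical stainless eye bolt lying flat; origin under the middle of the eye. To be left alone
- impeller: frosted acrylic pump impeller, 76 mm across, 26 mm high, lying flat; origin at the middle of its underside. To be left alone
- spanner: steel spanner about 160 mm long, lying flat; origin at the middle of its underside. To be left alone
Things that resemble listed ones, but are neither listed nor needed, are in the scene too. There is more than one size of the switchbox; the job needs the smaller.

How it is judged:
On the way, in this order (a step that is already met when the one before it is completed fails the run):
1. the start knob is twisted clockwise to its stop, with the lid still shut (value of joint knob above 1.12 rad and value of joint lid below 0.1 rad), for 0.1 s.
2. the knob is let go and has sprung back, with the lid still shut (value of joint knob below 0.12 rad and contact force between the fingers and knob below 0.1 N and value of joint lid below 0.1 rad), for 0.2 s.
At the end, for the whole second after the job is handed in: the lid stands still at 45 to 55 degrees from closed, carried by the gripper's fingers (at least 0.3 N of contact); the knob is back at rest (under 0.12 rad) and not touched; every loose part lies within 25 mm of where it started (value of joint lid between 0.785398 and 0.959931 rad and velocity of joint lid between -0.05 and 0.05 rad/s and contact force between the fingers and lid above 0.3 N and value of joint knob below 0.12 rad and contact force between the fingers and knob below 0.1 N and distance of each of puck, clampring, eyebolt_a, eyebolt_b, impeller, spanner from where it was at the start of the episode below 0.025 m); the arm keeps its last pose, push and grip.
It fails at once if a loose part on the bench is moved by more than 25 mm (distance of any of puck, clampring, eyebolt_a, eyebolt_b, impeller, spanner from where it was at the start of the episode above 0.025 m).
It also fails if it takes over 58 s, if anything falls off the work surface, if the arm or the gripper's body presses on something with over 40 N, if the wrist force passes 120 N, or if a joint passes its speed limit or range.

## Working session

There is one attempt and no reset: what is moved stays moved. The work goes in short steps, Python scripts to look and compute and a tool call to move; the robot and the scene stay as the last step left them, time stands still between calls to the robot, and variables do not carry over. Pictures are saved under pics/ and viewed, and the job is handed in when it is done.

Besides the shell and the picture viewer there is one more tool, called by a JSON object that holds its "method" and its "body". arm_command: Moves the arm, as the interface text tells. Shift numbers are shares of 0.8 m and turn numbers shares of 30 degrees, none past 1 either way. Its arguments: {"type":"object","properties":{"rows":{"type":"array","items":{"type":"array","items":{"type":"number","minimum":-1,"maximum":1}}},"grip_force":{"type":"number"}},"required":["rows"]}

```bash
ls && mkdir -p pics
python3 - <<'E'
from plant import robot, read_camera, ticket
import cv2, numpy as np, pickle
print(robot.read_state())
for n in ("side","top"):
    c=read_camera(n); cv2.imwrite(f"pics/{n}0.png",c["frame"][:,:,::-1]); pickle.dump(c,open(f"pics/{n}0.pkl","wb"))
    print(n,c["camera_matrix"],c["cam_to_world"],[k for k in c])
E
```

```text
pics
{'t': 0.0, 'q': array([-1.35338062e+00,  1.31145899e-01,  1.48927094e+00, -1.15885520e-05,
        1.52299365e+00, -8.54044961e-02]), 'dq': array([-2.56063332e-04, -9.75322433e-04, -2.36699239e-05,  1.01153681e-03,
        6.93396078e-04, -1.86109414e-03]), 'joint_torque': array([-2.40945665e-04, -5.59843183e+01, -4.91760492e+01,  7.66004319e-02,
        3.53536033e-02, -1.43068119e-04]), 'tool_pos': array([ 0.17882703, -0.57217128,  0.23460112]), 'orientation': array([-3.10385835e+00, -4.73580890e-01,  2.06362049e-04]), 'force': array([-0.28577254, -0.76664671,  0.61957861]), 'wrist_torque': array([ 0.00089778,  0.0160833 , -0.03797321]), 'opening': 0.0928342725902971}
side [[530.07991304   0.         324.72043784]
 [  0.         530.07991304 241.88470325]
 [  0.           0.           1.        ]] [[-0.95113437  0.17270992 -0.25595838  0.07397662]
 [-0.30784148 -0.46590251  0.8295592   1.19816995]
 [ 0.02402145  0.86781688  0.49630317  0.83035963]
 [ 0.          0.          0.          1.        ]] ['frame', 'camera_matrix', 'cam_to_world']
top [[572.24215256   0.         315.88514222]
 [  0.         572.24215256 243.61294284]
 [  0.           0.           1.        ]] [[-0.05458572  0.9762765  -0.20953423  0.18191907]
 [-0.99850267 -0.05261768  0.0149598  -0.01315013]
 [ 0.0035797   0.21003708  0.97768687  1.4393076 ]
 [ 0.          0.          0.          1.        ]] ['frame', 'camera_matrix', 'cam_to_world']
```

View pics/side0.png

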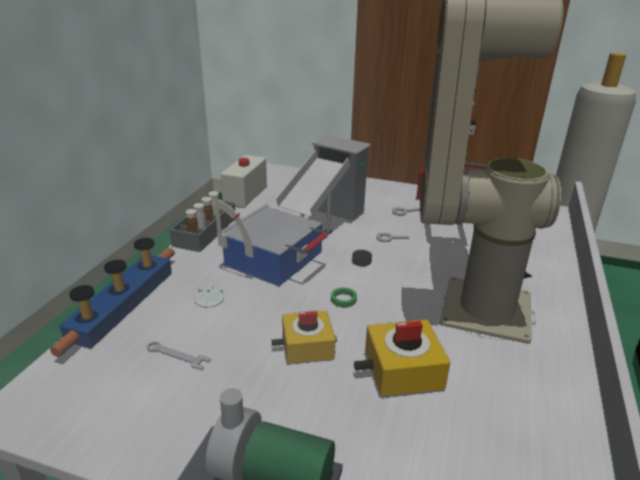

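View pics/top0.png

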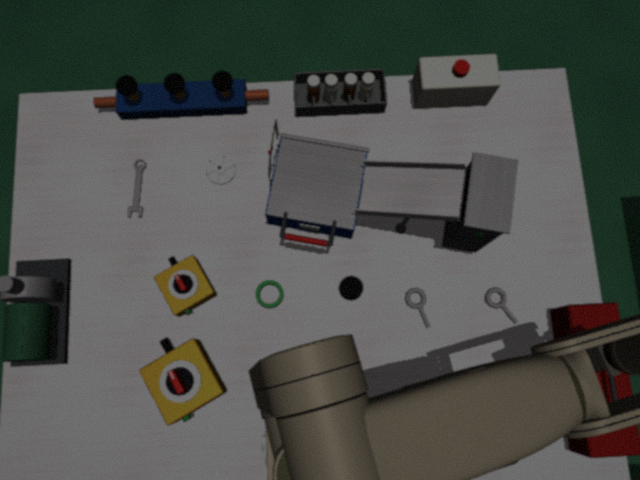

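```bash
cat > h.py <<'E'
import numpy as np, cv2, pickle
def load(n): return pickle.load(open(f"pics/{n}.pkl","rb"))
def ray(c,u,v):
    K=c["camera_matrix"];M=c["cam_to_world"]
    d=np.array([(u-K[0,2])/K[0,0],-(v-K[1,2])/K[1,1],-1.]);return M[:3,3],M[:3,:3]@d
def onz(c,u,v,z):
    o,d=ray(c,u,v);return o+d*(z-o[2])/d[2]
def tri(c1,p1,c2,p2):
    o1,d1=ray(c1,*p1);o2,d2=ray(c2,*p2)
    s=np.linalg.lstsq(np.c_[d1,-d2],o2-o1,rcond=None)[0]
    a,b=o1+d1*s[0],o2+d2*s[1];return (a+b)/2,np.linalg.norm(a-b)
def proj(c,p):
    M=c["cam_to_world"];q=M[:3,:3].T@(np.asarray(p)-M[:3,3]);K=c["camera_matrix"]
    return K[0,0]*q[0]/-q[2]+K[0,2],K[1,1]*-q[1]/-q[2]+K[1,2]
def shot(n,name):
    from plant import read_camera
    c=read_camera(n);cv2.imwrite(f"pics/{name}.png",c["frame"][:,:,::-1]);pickle.dump(c,open(f"pics/{name}.pkl","wb"));return c
E
python3 - <<'E'
from h import *
for n in("top0","side0"):
    c=load(n);f=c["frame"];hsv=cv2.cvtColor(f,cv2.COLOR_RGB2HSV)
    for nm,m in(("yel",cv2.inRange(hsv,(20,120,60),(32,255,255))),("red",cv2.inRange(hsv,(0,150,60),(6,255,255))|cv2.inRange(hsv,(174,150,60),(180,255,255)))):
        k,l,s,ce=cv2.connectedComponentsWithStats(m)
        for i in range(1,k):
            if s[i,4]>40:
                pts=np.argwhere(l==i)[:,::-1].astype(np.float32)
                r=cv2.minAreaRect(cv2.convexHull(pts))
                print(n,nm,s[i,4],ce[i].round(1),[np.round(x,1) for x in r], onz(c,*ce[i],0.06).round(3))
def crop(n,x,y,w,h,s):
    f=load(n)["frame"][y:y+h,x:x+w,::-1];return cv2.resize(f,None,fx=s,fy=s,interpolation=cv2.INTER_CUBIC)
a=crop("top0",130,240,110,190,3);b=crop("side0",260,290,200,110,2)
cv2.imwrite("pics/c1.png",a);cv2.imwrite("pics/c2.png",b)
cv2.imwrite("pics/c3.png",np.hstack([crop("top0",250,110,130,150,3),crop("side0",200,180,150,150,3)]))
E
```

```text
top0 yel 1228 [184.3 284.8] [array([183.5, 284.4]), array([44.2, 45.6]), np.float64(60.3)] [0.393 0.29  0.06 ]
top0 yel 2497 [181.4 381.6] [array([180.6, 381.5]), array([63.7, 64.6]), np.float64(61.2)] [0.165 0.298 0.06 ]
top0 red 163 [461.3  66.6] [array([461.5,  66.5]), array([13.9, 13. ]), np.float64(26.6)] [ 0.935 -0.444  0.06 ]
top0 red 197 [305.6 239.5] [array([305.5, 239.5]), array([41.9,  4.7]), np.float64(10.0)] [ 0.489 -0.009  0.06 ]
top0 red 64 [180.6 283.7] [array([180.3, 283.1]), array([13.9,  4.9]), np.float64(63.4)] [0.396 0.299 0.06 ]
top0 red 928 [593.8 314.4] [array([594.2, 315.9]), array([23.4, 47.7]), np.float64(86.6)] [ 0.268 -0.692  0.06 ]
top0 red 138 [176.2 383.5] [array([175.5, 382. ]), array([22.8,  7.2]), np.float64(63.4)] [0.161 0.31  0.06 ]
top0 red 296 [622.6 385.2] [array([622.8, 385.1]), array([24.4, 13.8]), np.float64(81.3)] [ 0.1   -0.734  0.06 ]
top0 red 1173 [615.7 442.8] [array([614.2, 443. ]), array([28.3, 49.9]), np.float64(80.0)] [-0.027 -0.697  0.06 ]
side0 yel 346 [614.  69.] [array([613.5,  69.1]), array([13.8, 33.7]), np.float64(15.6)] [-0.722 -3.226  0.06 ]
side0 yel 1607 [308.5 341. ] [array([309.1, 336. ]), array([47.9, 49.4]), np.float64(84.6)] [0.369 0.342 0.06 ]
side0 yel 3698 [406.3 363.6] [array([407.9, 356.7]), array([71.2, 80.8]), np.float64(83.8)] [0.152 0.341 0.06 ]
side0 red 66 [315.9 240.8] [array([316.1, 240.6]), array([ 3. , 22.2]), np.float64(51.3)] [ 0.497 -0.086  0.06 ]
side0 red 400 [408.6 331.5] [array([408.5, 331. ]), array([18., 25.]), np.float64(90.0)] [0.166 0.235 0.06 ]
```

View pics/c1.png

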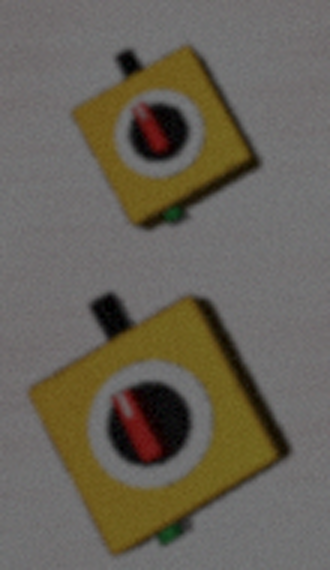

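View pics/c2.png

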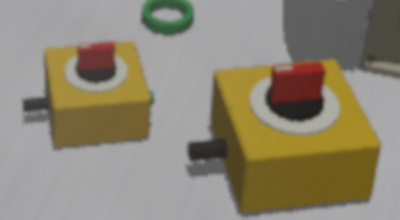

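View pics/c3.png

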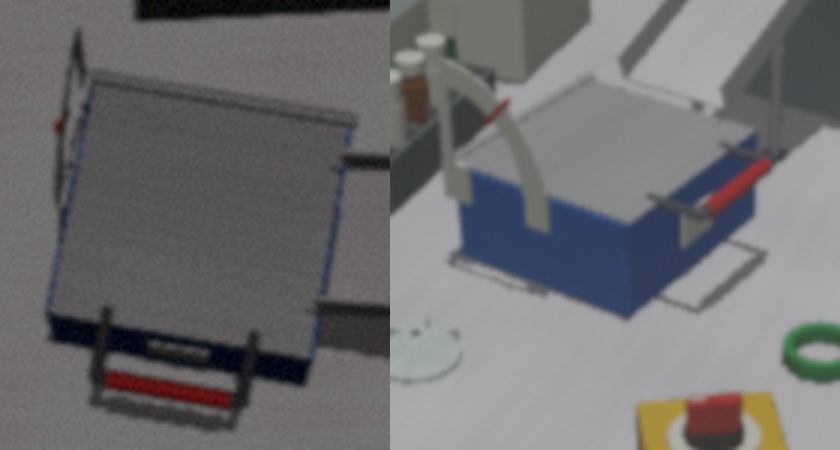

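Run:
```python
from h import *
c=load("top0");s=load("side0")
f=cv2.resize(c["frame"][240:330,140:230],None,fx=4,fy=4,interpolation=cv2.INTER_CUBIC)
def back(p): return (np.asarray(p)+.5)/4-.5+np.array([140,240])
hsv=cv2.cvtColor(f,cv2.COLOR_RGB2HSV)
y=cv2.inRange(hsv,(18,130,90),(34,255,255))
cs,hi=cv2.findContours(y,cv2.RETR_CCOMP,cv2.CHAIN_APPROX_NONE)
o=max(range(len(cs)),key=lambda i:cv2.contourArea(cs[i]) if hi[0][i][3]<0 else 0)
W=np.array([onz(c,*p,0.06)[:2] for p in back(cs[o][:,0])],np.float32)
print("box",cv2.minAreaRect(W))
hol=[i for i in range(len(cs)) if hi[0][i][3]==o]; h=max(hol,key=lambda i:cv2.contourArea(cs[i]))
W=np.array([onz(c,*p,0.06)[:2] for p in back(cs[h][:,0])],np.float32)
print("ring",cv2.fitEllipse(W))
def red(f): 
    h=cv2.cvtColor(f,cv2.COLOR_RGB2HSV);return cv2.inRange(h,(0,110,50),(10,255,255))|cv2.inRange(h,(170,110,50),(180,255,255))
r=red(f);cv2.imwrite("pics/r.png",np.hstack([f[:,:,::-1],cv2.merge([r,r,r]),cv2.merge([y,y,y])]))
cs,_=cv2.findContours(r,cv2.RETR_EXTERNAL,cv2.CHAIN_APPROX_NONE);k=max(cs,key=cv2.contourArea)
W=np.array([onz(c,*p,0.098)[:2] for p in back(k[:,0])],np.float32);print("bar",cv2.minAreaRect(W),cv2.boxPoints(cv2.minAreaRect(W)))
# lid bar
for n,cc,b in(("top",c,(270,215,90,50)),("side",s,(280,215,70,60))):
    x,yy,w,hh=b;g=cv2.resize(cc["frame"][yy:yy+hh,x:x+w],None,fx=4,fy=4,interpolation=cv2.INTER_CUBIC);r=red(g)
    cs,_=cv2.findContours(r,cv2.RETR_EXTERNAL,cv2.CHAIN_APPROX_NONE);k=max(cs,key=cv2.contourArea)
    P=(cv2.boxPoints(cv2.minAreaRect(k))+.5)/4-.5+np.array([x,yy]);print(n,P.round(1))
```

```text
box ((0.3945122957229614, 0.2928275465965271), (0.10628404468297958, 0.10657809674739838), 27.702543258666992)
ring ((0.3950018882751465, 0.29377853870391846), (0.07540705054998398, 0.07617157697677612), 167.3635711669922)
bar ((0.3928624093532562, 0.29198288917541504), (0.0401143804192543, 0.01415292825549841), 27.383745193481445) [[0.37179792 0.28904116]
 [0.37830752 0.27647412]
 [0.4139269  0.29492462]
 [0.4074173  0.30749166]]
top [[283.7 238.5]
 [284.6 232.9]
 [327.4 240.4]
 [326.4 246. ]]
side [[304.6 246.6]
 [324.1 231. ]
 [327.4 235.2]
 [308.  250.8]]
```

View pics/r.png

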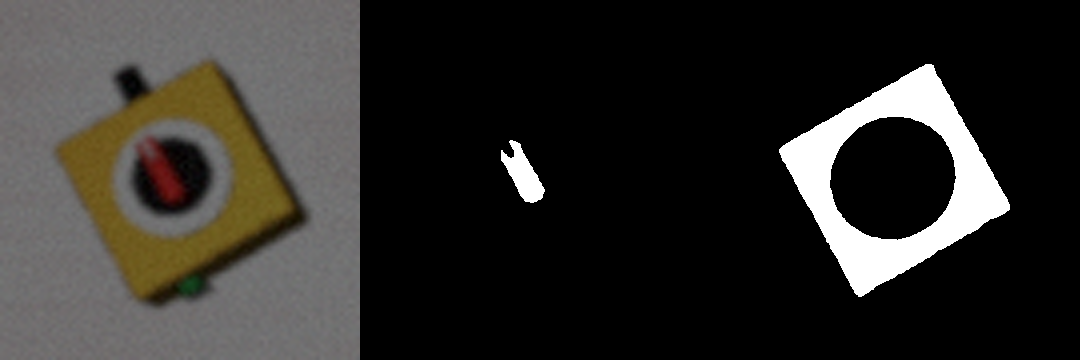

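Run:
```python
from h import *
c=load("top0");s=load("side0")
T=np.array([[284.15,235.7],[326.9,243.2]]);S=np.array([[325.75,233.1],[306.3,248.7]])
# which side-end corresponds: robot's left(+y) = top image left
for t in T: print("top z.1",onz(c,*t,.1).round(4))
for t in S: print("side z.1",onz(s,*t,.1).round(4))
print([tri(c,T[0],s,S[i]) for i in (0,1)],[tri(c,T[1],s,S[i]) for i in(0,1)])
# lid corners top view z .102 
for p in((282,136),(369,149),(355,231),(267,213)): print("lid",onz(c,*p,.102).round(3))
for p in((471,153),(517,160),(507,235),(462,228)): print("cab",onz(c,*p,.25).round(3))
# hinge-side edges in the side view
for p in((269,295),(351,287),(222,168),(138,210),(415,297),(497,297)): print(onz(c,*p,.01).round(3))
print(tri(c,(180.3,283.1),s,(308,318)), proj(s,(.3945,.293,.098)),proj(c,(.3945,.293,.098)))
```

```text
top z.1 [0.4925 0.0414 0.1   ]
top z.1 [ 0.4685 -0.06    0.1   ]
side z.1 [ 0.4635 -0.0718  0.1   ]
side z.1 [0.4861 0.0302 0.1   ]
[(array([0.45411451, 0.03477321, 0.16440965]), np.float64(0.04621666639039444)), (array([0.48672638, 0.04025467, 0.10675222]), np.float64(0.008265177327489914))] [(array([ 0.46354617, -0.06040211,  0.10687511]), np.float64(0.007013876716865381)), (array([ 0.49864311, -0.05827133,  0.04355412]), np.float64(0.036076680140372124))]
lid [0.747 0.036 0.102]
lid [ 0.701 -0.178  0.102]
lid [ 0.494 -0.129  0.102]
lid [0.55  0.08  0.102]
cab [ 0.622 -0.384  0.25 ]
cab [ 0.601 -0.483  0.25 ]
cab [ 0.434 -0.44   0.25 ]
cab [ 0.454 -0.345  0.25 ]
[0.363 0.089 0.01 ]
[ 0.372 -0.117  0.01 ]
[0.704 0.2   0.01 ]
[0.602 0.419 0.01 ]
[ 0.338 -0.276  0.01 ]
[ 0.327 -0.481  0.01 ]
(array([0.39071768, 0.29369607, 0.08371211]), np.float64(0.00588974263941164)) (np.float64(305.3124855253685), np.float64(312.0989582995483)) (np.float64(179.489214223335), np.float64(281.8496621405817))
```

Run:
```python
from h import *
c=load("top0");s=load("side0")
def comp(cc,lo,hi,box):
    x,y,w,h=box;g=cv2.resize(cc["frame"][y:y+h,x:x+w],None,fx=4,fy=4,interpolation=cv2.INTER_CUBIC)
    m=cv2.inRange(cv2.cvtColor(g,cv2.COLOR_RGB2HSV),lo,hi)
    cs,_=cv2.findContours(m,cv2.RETR_EXTERNAL,cv2.CHAIN_APPROX_NONE);k=max(cs,key=cv2.contourArea)
    return (k[:,0]+.5)/4-.5+np.array([x,y])
for nm,lo,hi,bt,bs,z in(("ring",(45,90,30),(85,255,255),(245,270,50,50),(320,280,45,35),.009),("puck",(0,0,0),(180,255,45),(330,265,45,45),(345,245,35,28),.0125)):
    for cc,b in((c,bt),(s,bs)):
        P=comp(cc,lo,hi,b);e=cv2.fitEllipse(P.astype(np.float32));print(nm,np.round(e[0],1),np.round(e[1],1),onz(cc,*e[0],z).round(4))
for p in((282,318),(332,314),(334,336),(288,341)):pass
P=comp(s,(18,120,60),(34,255,255),(270,295,75,75));h=cv2.convexHull(P.astype(np.float32))[:,0]
a=cv2.approxPolyDP(h,2.5,True)[:,0];print(a.round(1));
for p in a: print(onz(s,*p,.06).round(4),onz(s,*p,0).round(4))
for q in ((45,45),(-45,45),(45,-45),(-45,-45)): pass
t=np.radians(27.5);R=np.array([[np.cos(t),-np.sin(t)],[np.sin(t),np.cos(t)]])
for q in((55,55),(55,-55),(-55,-55),(-55,55)):
    w=R@(np.array(q)/1000)+[.3948,.2932];print("exp",w.round(4),np.round(proj(s,(*w,.06)),1),np.round(proj(s,(*w,0)),1))
```

```text
ring [269.1 293.7] [26.4 26.6] [0.3665 0.0892 0.009 ]
ring [343.7 296.4] [17.1 24. ] [0.3608 0.0844 0.009 ]
puck [350.5 287.7] [22.6 23.3] [ 0.3701 -0.1157  0.0125]Traceback (most recent call last):
  File "<stdin>", line 10, in <module>
  File "<stdin>", line 6, in comp
ValueError: max() iterable argument is empty
```

Run:
```python
from h import *
c=load("top0");s=load("side0")
x,y,w,h=270,295,75,75
g=cv2.resize(s["frame"][y:y+h,x:x+w],None,fx=4,fy=4,interpolation=cv2.INTER_CUBIC)
m=cv2.inRange(cv2.cvtColor(g,cv2.COLOR_RGB2HSV),(18,120,50),(34,255,255))
cs,_=cv2.findContours(m,cv2.RETR_EXTERNAL,cv2.CHAIN_APPROX_NONE);k=max(cs,key=cv2.contourArea)
P=(k[:,0]+.5)/4-.5+np.array([x,y]);hh=cv2.convexHull(P.astype(np.float32))
a=cv2.approxPolyDP(hh,2.,True)[:,0];print(a.round(1))
t=np.radians(27.5);R=np.array([[np.cos(t),-np.sin(t)],[np.sin(t),np.cos(t)]])
for q in((55,55),(55,-55),(-55,-55),(-55,55)):
    w=R@(np.array(q)/1000)+[.3948,.2932];print("exp",w.round(4),np.round(proj(s,(*w,.06)),1),np.round(proj(s,(*w,0)),1))
```

```text
[[325.9 311.1]
 [334.9 338.1]
 [332.9 356.9]
 [288.1 361.9]
 [282.9 315.1]]
exp [0.4182 0.3674] [283.5 343.4] [283.9 364. ]
exp [0.469  0.2698] [278.9 312.8] [279.3 332.7]
exp [0.3714 0.219 ] [324.7 309. ] [324.1 328.7]
exp [0.3206 0.3166] [333.  338.8] [332.1 359.3]
```

{"method": "arm_command", "body": {"rows": [[0.05,0.05,0.144,0,0,0.25,0],[0.15,0.15,0.144,0,0,0.5,0],[0.15,0.15,0.144,0,0,0.75,0],[0.15,0.15,0.144,0,0,1,0],[0.15,0.15,0.144,0,0,1,0],[0.15,0.15,0.144,0,0,1,0]], "grip_force": 50}}

```text
t: 0.6
tool_pos: [0.3031, -0.4494, 0.3545]
orientation: [2.87, 1.269, 0.003]
force: [0.8, 0.2, 1.0]
opening: 0.0933
```

{"method": "arm_command", "body": {"rows": [[0.184,0.312,0,0,0,1,0],[0.184,0.312,0,0,0,1,0],[0.184,0.312,0,0,0,1,0],[0.184,0.312,0,0,0,1,0],[0.184,0.312,0,0,0,1,0],[0.184,0.312,0,0,0,1,0],[0.184,0.312,0,0,0,1,0],[0.184,0.312,0,0,0,1,0]]}}

```text
t: 1.27
tool_pos: [0.4528, -0.1944, 0.3541]
orientation: [2.44, 1.976, 0.008]
force: [0.7, 0.4, 0.4]
opening: 0.0926
```

{"method": "arm_command", "body": {"rows": [[0,0.312,0,0,0,1,0],[0,0.312,0,0,0,1,0],[0,0.312,0,0,0,1,0],[0,0.312,0,0,0,1,0],[0,0.312,0,0,0,1,0],[0,0.312,0,0,0,1,0],[0,0.312,0,0,0,1,0]]}}

```text
t: 1.85
tool_pos: [0.4521, 0.0603, 0.3538]
orientation: [-1.839, -2.545, -0.011]
force: [-0.2, -1.5, -0.5]
opening: 0.0928
```

{"method": "arm_command", "body": {"rows": [[-0.07,0.3,0,0,0,1,0],[-0.07,0.3,0,0,0,1,0],[-0.07,0.3,0,0,0,1,0],[-0.07,0.3,0,0,0,1,0],[-0.07,0.3,0,0,0,1,0],[-0.07,0.3,0,0,0,1,0],[-0.07,0.3,0,0,0,1,0]]}}

```text
t: 2.43
tool_pos: [0.394, 0.3051, 0.3527]
orientation: [-1.109, -2.933, -0.011]
force: [0.9, 0.8, -0.1]
opening: 0.0927
```

{"method": "arm_command", "body": {"rows": [[0,-0.015,-0.1,0,0,1,0],[0,-0.015,-0.1,0,0,1,0],[0,-0.015,-0.1,0,0,1,0],[0,-0.015,-0.1,0,0,1,0],[0,-0.015,-0.1,0,0,1,0],[0,-0.015,-0.1,0,0,1,0]]}}

```text
t: 2.93
tool_pos: [0.3944, 0.292, 0.2718]
orientation: [-0.311, -3.118, -0.007]
force: [-0.5, 1.2, -0.1]
opening: 0.0931
```

{"method": "arm_command", "body": {"rows": [[0,0,-0.1,0,0,1,0],[0,0,-0.1,0,0,1,0],[0,0,-0.1,0,0,1,0],[0,0,-0.1,0,0,1,0],[0,0,-0.1,0,0,1,0],[0,0,-0.1,0,0,1,0]]}}

```text
t: 3.43
tool_pos: [0.3949, 0.2916, 0.1919]
orientation: [0.5, -3.092, -0.003]
force: [0.5, -0.1, -0.3]
opening: 0.0929
```

{"method": "arm_command", "body": {"rows": [[0,0,-0.04,0,0,0.3,0],[0,0,-0.04,0,0,0.3,0],[0,0,-0.04,0,0,0.3,0],[0,0,-0.04,0,0,0.3,0]]}}

```text
t: 3.77
tool_pos: [0.3955, 0.2916, 0.1606]
orientation: [0.734, -3.046, -0.002]
force: [0.4, -0.1, 0.2]
opening: 0.093
```

Run:
```python
from h import *
from plant import robot
a=shot("top","top1");b=shot("side","side1")
st=robot.read_state();p=st["tool_pos"];R=cv2.Rodrigues(st["orientation"])[0]
print(p,R.round(3),st["q"].round(3))
tips=[p+R@np.array([0,sg*.0464,.017]) for sg in(1,-1)]
for c,n in((a,"top"),(b,"side")): print(n,[np.round(proj(c,t),1) for t in tips])
def crop(c,x,y,w,h,s): return cv2.resize(c["frame"][y:y+h,x:x+w,::-1],None,fx=s,fy=s,interpolation=cv2.INTER_CUBIC)
cv2.imwrite("pics/c4.png",np.hstack([crop(a,120,220,133,150,3),crop(b,245,230,133,150,3)]))
```

```text
[0.39579216 0.29192072 0.16128205] [[-0.889 -0.457 -0.007]
 [-0.457  0.889  0.   ]
 [ 0.006  0.003 -1.   ]] [ 0.529 -0.112  1.869  0.004  1.39  -1.518]
top [array([157.1, 288.6]), array([193.3, 268.3])]
side [array([307.9, 307.4]), array([302.5, 283.3])]
```

View pics/c4.png

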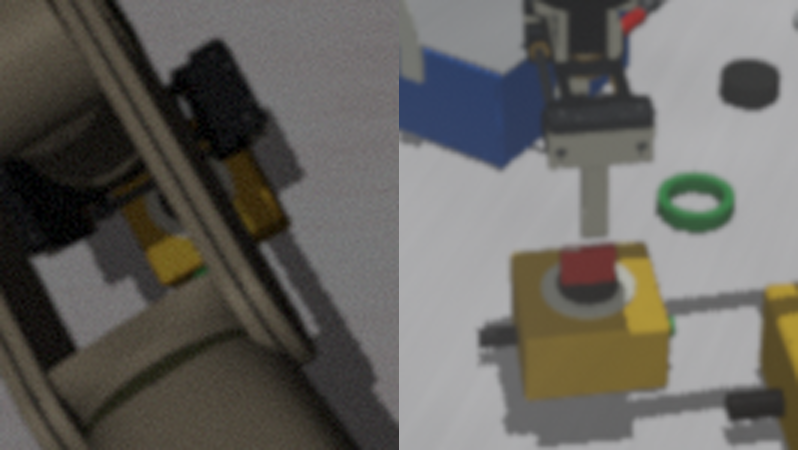

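Run:
```python
from h import *
from plant import robot
b=load("side1");st=robot.read_state();p=st["tool_pos"];R=cv2.Rodrigues(st["orientation"])[0]
f=b["frame"][285:330,285:335]
cv2.imwrite("pics/c5.png",cv2.resize(f[:,:,::-1],None,fx=14,fy=13,interpolation=cv2.INTER_NEAREST))
h=cv2.cvtColor(f,cv2.COLOR_RGB2HSV);m=cv2.inRange(h,(0,110,50),(8,255,255))|cv2.inRange(h,(172,110,50),(180,255,255))
for r in range(f.shape[0]):
    x=np.flatnonzero(m[r]); 
    if len(x)>3: print(285+r,285+x.min(),285+x.max(),len(x))
for r in(295,300,304,306,307,308,309): print(r,f[r-285,10:40].sum(1).tolist())
for y in(.0464,.064):
  for z in(-.02,.0,.017): print(y,z,[np.round(proj(b,p+R@np.array([x,y,z])),1) for x in(-.0075,.0075)])
for w in(p[:2],(.3948,.2932),(.3905,.29)):
  t=np.radians(27.5);d=np.array([np.cos(t),np.sin(t)])*.021;n=np.array([-np.sin(t),np.cos(t)])*.006
  print([np.round(proj(b,(*(np.array(w)+s*d+n),.098)),1) for s in(1,-1)],[np.round(proj(b,(*(np.array(w)+s*d+n),.068)),1) for s in(1,-1)])
```

```text
313 306 316 11
314 299 316 18
315 299 316 18
316 299 316 18
317 299 316 18
318 300 315 16
319 300 315 16
320 300 315 16
321 299 316 18
322 299 316 18
323 300 314 15
295 [508, 510, 512, 512, 509, 507, 507, 506, 504, 484, 402, 328, 319, 326, 327, 326, 327, 328, 332, 382, 470, 508, 513, 513, 513, 511, 511, 513, 516, 517]
300 [506, 503, 501, 500, 500, 501, 501, 500, 499, 481, 407, 360, 342, 330, 329, 329, 327, 330, 337, 390, 471, 502, 505, 508, 509, 512, 513, 513, 515, 515]
304 [499, 499, 499, 498, 498, 498, 497, 501, 505, 487, 409, 345, 330, 326, 328, 327, 327, 329, 336, 387, 467, 501, 508, 511, 511, 514, 512, 514, 517, 517]
306 [502, 500, 499, 497, 497, 499, 500, 505, 508, 488, 407, 341, 329, 328, 327, 327, 327, 327, 334, 386, 468, 502, 508, 508, 511, 514, 514, 514, 517, 514]
307 [500, 500, 499, 498, 498, 499, 504, 507, 508, 487, 409, 344, 326, 323, 323, 323, 323, 324, 333, 389, 472, 502, 508, 509, 511, 512, 514, 515, 515, 514]
308 [502, 499, 499, 499, 499, 502, 508, 509, 509, 490, 425, 361, 338, 334, 339, 341, 343, 351, 367, 420, 481, 505, 508, 508, 511, 512, 514, 514, 514, 511]
309 [501, 499, 499, 499, 502, 502, 508, 509, 507, 496, 456, 422, 405, 403, 413, 417, 418, 419, 427, 452, 479, 491, 496, 498, 501, 503, 501, 500, 495, 490]
0.0464 -0.02 [array([304.4, 293.5]), array([311.5, 293. ])]
0.0464 0.0 [array([304.4, 301.3]), array([311.4, 300.7])]
0.0464 0.017 [array([304.4, 307.7]), array([311.4, 307.2])]
0.064 -0.02 [array([305.5, 298.4]), array([312.6, 297.8])]
0.064 0.0 [array([305.5, 306.2]), array([312.6, 305.6])]
0.064 0.017 [array([305.5, 312.7]), array([312.5, 312.1])]
[array([296. , 314.1]), array([314.5, 312.5])] [array([296.1, 324.7]), array([314.3, 323.1])]
[array([296.2, 314.5]), array([314.8, 313. ])] [array([296.3, 325.1]), array([314.6, 323.5])]
[array([298.5, 314.1]), array([317. , 312.5])] [array([298.5, 324.7]), array([316.8, 323.1])]
```

View pics/c5.png

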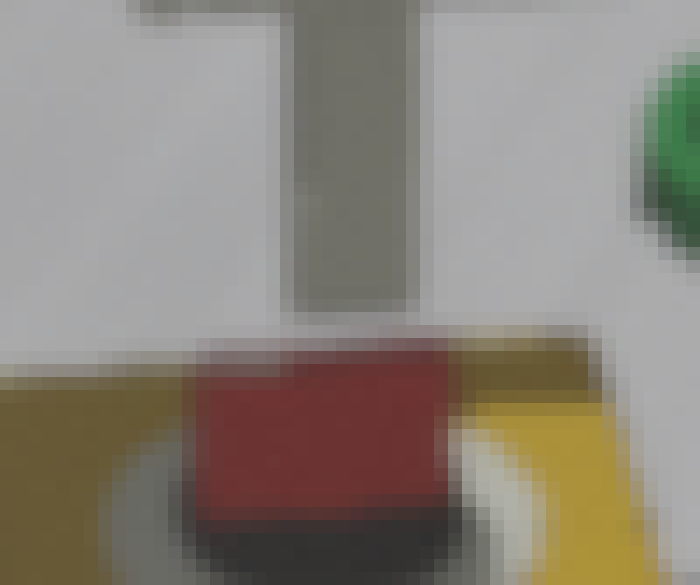

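{"method": "arm_command", "body": {"rows": [[-0.003,-0.0015,-0.03,0,0,0,0],[-0.003,-0.0015,-0.06,0,0,0,0],[-0.003,-0.0015,-0.086,0,0,0,0],[-0.003,-0.0015,-0.086,0,0,0,0],[-0.003,-0.0015,-0.086,0,0,0,0]]}}

```text
t: 4.28
tool_pos: [0.3931, 0.2905, 0.0925]
orientation: [0.734, -3.046, -0.002]
force: [-0.3, 0.7, -0.3]
opening: 0.0933
```

Run:
```python
from h import *
from plant import robot
b=shot("side","side2");st=robot.read_state();print(st["tool_pos"],st["force"],st["wrist_torque"])
cv2.imwrite("pics/c6.png",cv2.resize(b["frame"][280:350,265:350,::-1],None,fx=8,fy=8,interpolation=cv2.INTER_CUBIC))
```

```text
[0.39400443 0.29105729 0.09381058] [ 0.86128256 -0.30180052  0.34815642] [ 0.10068008 -0.17441356 -0.02431754]
```

View pics/c6.png

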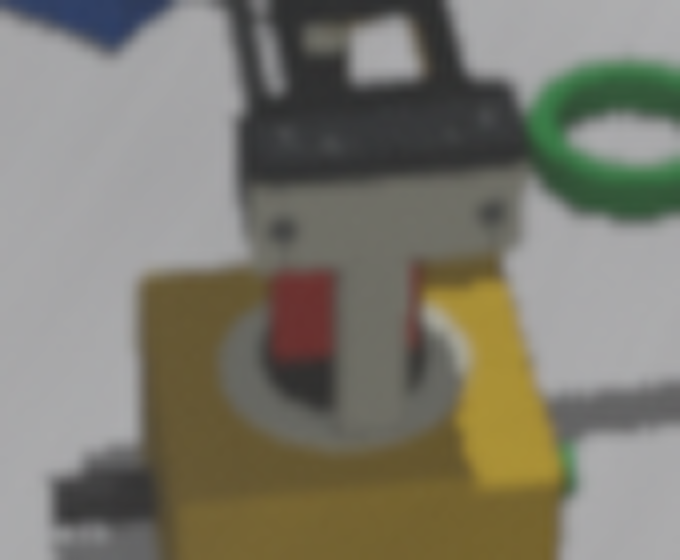

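{"method": "arm_command", "body": {"rows": [[0,0,0,0,0,0,1],[0,0,0,0,0,0,1],[0,0,0,0,0,0,1],[0,0,0,0,0,0,1],[0,0,0,0,0,0,1],[0,0,0,0,0,0,1],[0,0,0,0,0,0,1],[0,0,0,0,0,0,1]], "grip_force": 50}}

```text
t: 5.0
tool_pos: [0.3939, 0.291, 0.0937]
orientation: [0.735, -3.048, -0.003]
force: [0.1, 0.4, 0.9]
opening: 0.0441
```

Run:
```python
from plant import robot
st=robot.read_state();print(st["tool_pos"],st["orientation"],st["force"],st["wrist_torque"],st["opening"],st["q"].round(3))
```

```text
[0.39393651 0.29104353 0.09374354] [ 0.7352834  -3.04818923 -0.00317479] [0.07370204 0.36170821 0.90372115] [ 0.03581687 -0.14146248  0.0143187 ] 0.04411364253841211 [ 0.529 -0.046  1.937  0.004  1.256 -1.517]
```

Fingers are still closing (44 mm); keep closing.

{"method": "arm_command", "body": {"rows": [[0,0,0,0,0,0,1],[0,0,0,0,0,0,1],[0,0,0,0,0,0,1],[0,0,0,0,0,0,1],[0,0,0,0,0,0,1],[0,0,0,0,0,0,1],[0,0,0,0,0,0,1],[0,0,0,0,0,0,1]]}}

```text
t: 5.67
tool_pos: [0.3932, 0.2927, 0.0938]
orientation: [0.736, -3.048, -0.008]
force: [-4.1, 8.4, -0.3]
opening: 0.0115
```

Run:
```python
from plant import robot
st=robot.read_state();print(st["tool_pos"],st["orientation"],st["force"],st["wrist_torque"],st["opening"],st["q"].round(3))
```

```text
[0.39317082 0.29265975 0.09377566] [ 0.7358664  -3.04765303 -0.00794877] [-4.09812479  8.37049283 -0.31980983] [1.47756518 0.48142773 0.00846033] 0.01150526745966535 [ 0.53  -0.046  1.937  0.007  1.255 -1.517]
```

{"method": "arm_command", "body": {"rows": [[-0.0005,0.001,0,0,0,0,1],[-0.0005,0.001,0,0,0,-0.2,1],[-0.0005,0.001,0,0,0,-0.4,1],[-0.0005,0.001,0,0,0,-0.6,1],[-0.0005,0.001,0,0,0,-0.8,1],[-0.0005,0.001,0,0,0,-1,1],[-0.0005,0.001,0,0,0,-1,1]]}}

```text
t: 6.25
tool_pos: [0.3931, 0.2924, 0.0937]
orientation: [-0.089, -3.136, -0.007]
force: [2.3, -4.4, 1.6]
opening: 0.0113
```

Run:
```python
from plant import robot
st=robot.read_state();print(st["tool_pos"],st["orientation"],st["force"],st["wrist_torque"],st["opening"],st["q"].round(3))
```

```text
[0.3930821  0.29240463 0.09374028] [-0.08893988 -3.13594314 -0.00717966] [ 2.33580105 -4.40501245  1.58072119] [-0.96857025 -0.4149439   0.16402636] 0.011314155025821834 [ 0.53  -0.05   1.941  0.007  1.252 -0.986]
```

{"method": "arm_command", "body": {"rows": [[0,0,0,0,0,-0.2,1],[0,0,0,0,0,-0.4,1],[0,0,0,0,0,-0.6,1],[0,0,0,0,0,-0.8,1],[0,0,0,0,0,-1,1],[0,0,0,0,0,-1,1]]}}

```text
t: 6.75
tool_pos: [0.393, 0.2919, 0.0938]
orientation: [-0.905, -3.005, -0.007]
force: [-0.7, -2.9, 2.2]
opening: 0.0116
```

Run:
```python
from plant import robot
st=robot.read_state();print(st["tool_pos"],st["orientation"],st["force"],st["wrist_torque"],st["opening"],st["q"].round(3))
```

```text
[0.39298298 0.29191908 0.0937599 ] [-0.90527017 -3.00511256 -0.00704091] [-0.70176323 -2.93571574  2.20387706] [-0.62679783  0.15898714  0.18943514] 0.011599422491427406 [ 0.53  -0.054  1.944  0.006  1.25  -0.457]
```

{"method": "arm_command", "body": {"rows": [[0,0,0,0,0,-0.15,1],[0,0,0,0,0,-0.3,1],[0,0,0,0,0,-0.36,1],[0,0,0,0,0,-0.36,1]]}}

```text
t: 7.08
tool_pos: [0.3929, 0.2918, 0.0937]
orientation: [-1.18, -2.908, -0.007]
force: [-0.5, -1.2, 2.1]
opening: 0.0113
```

Run:
```python
from h import *
from plant import robot
b=shot("side","side3")
cv2.imwrite("pics/c7.png",cv2.resize(b["frame"][280:350,265:350,::-1],None,fx=8,fy=8,interpolation=cv2.INTER_CUBIC))
st=robot.read_state();print(st["tool_pos"],st["orientation"],st["force"],st["wrist_torque"],st["opening"],st["q"].round(3))
```

```text
[0.39283865 0.29182659 0.09374545] [-1.17806777 -2.90941307 -0.0068131 ] [-0.55226715 -2.47557194  2.20104977] [-0.3272726   0.16202452  0.62757797] 0.011746052206081714 [ 0.531 -0.055  1.945  0.005  1.249 -0.272]
```

View pics/c7.png

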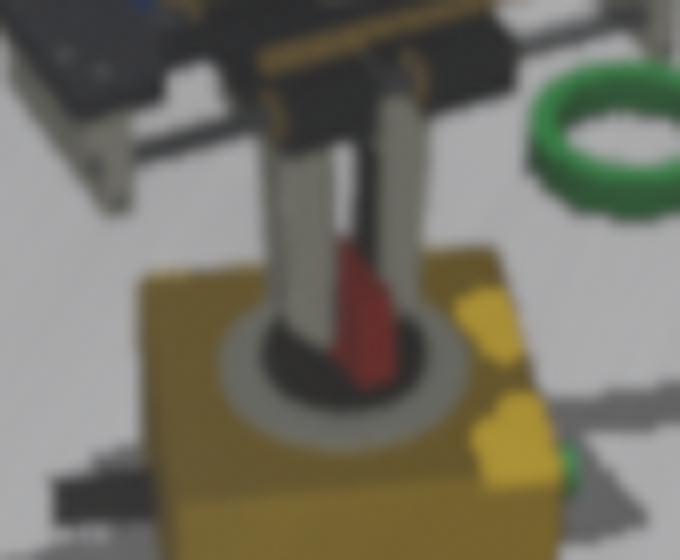

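{"method": "arm_command", "body": {"rows": [[0,0,0,0,0,-0.1,1],[0,0,0,0,0,-0.1,1],[0,0,0,0,0,0,0],[0,0,0,0,0,0,0],[0,0,0,0,0,0,0],[0,0,0,0,0,0,0],[0,0,0,0,0,0,0],[0,0,0,0,0,0,0],[0,0,0,0,0,0,0],[0,0,0,0,0,0,0],[0,0,0,0,0,0,0],[0,0,0,0,0,0,0]]}}

```text
t: 8.13
tool_pos: [0.3929, 0.2917, 0.0937]
orientation: [-1.178, -2.909, -0.007]
force: [-0.4, -0.1, -0.4]
opening: 0.074
```

Run:
```python
from h import *
from plant import robot
b=shot("side","side4")
cv2.imwrite("pics/c8.png",cv2.resize(b["frame"][280:350,265:350,::-1],None,fx=8,fy=8,interpolation=cv2.INTER_CUBIC))
st=robot.read_state();print(st["t"],st["tool_pos"],st["orientation"],st["force"],st["wrist_torque"],st["opening"],st["q"].round(3))
```

```text
8.1833 [0.39293988 0.29174403 0.09375631] [-1.17834824 -2.90947362 -0.00677073] [-0.3805475   0.70668102 -0.06124257] [-0.01333363 -0.15728676 -0.01907081] 0.07776733971494762 [ 0.53  -0.055  1.945  0.005  1.249 -0.272]
```

View pics/c8.png

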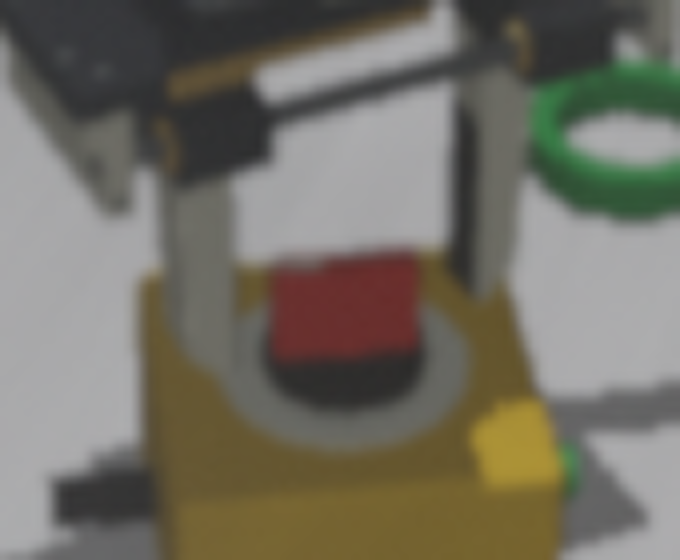

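{"method": "arm_command", "body": {"rows": [[0,0,0.05,0,0,0,0],[0,0,0.1,0,0,0,0],[0,0,0.15,0,0,0,0],[0,0,0.2,0,0,-0.2,0.68],[0,-0.05,0.2,0,0,-0.4,0.68],[0,-0.1,0.2,0,0,-0.6,0.68],[0,-0.15,0.2,0,0,-0.8,0.68],[0,-0.15,0.2,0,0,-1,0.68],[0,-0.15,0.2,0,0,-1,0.68]]}}

```text
t: 8.93
tool_pos: [0.3933, 0.17, 0.2541]
orientation: [-1.904, -2.498, -0.009]
force: [0.2, 1.0, -0.6]
opening: 0.0575
```

{"method": "arm_command", "body": {"rows": [[0.03,-0.05,0,0,0,-0.2,0.68],[0.06,-0.1,0,0,0,-0.4,0.68],[0.09,-0.15,0,0,0,-0.6,0.68],[0.107,-0.2,0,0,0,-0.8,0.68],[0.107,-0.229,0,0,0,-0.97,0.68],[0.107,-0.229,0,0,0,-0.97,0.68],[0.107,-0.229,0,0,0,-0.97,0.68]]}}

```text
t: 9.52
tool_pos: [0.4793, -0.0141, 0.2537]
orientation: [-2.47, -1.941, -0.008]
force: [-0.9, 0.0, 0.2]
opening: 0.0297
```

Run:
```python
from h import *
from plant import robot
b=shot("side","side5");a=shot("top","top5")
cv2.imwrite("pics/c9.png",np.hstack([cv2.resize(b["frame"][150:300,220:370,::-1],None,fx=2.6,fy=2.6,interpolation=cv2.INTER_CUBIC),cv2.resize(a["frame"][140:290,240:390,::-1],None,fx=2.6,fy=2.6,interpolation=cv2.INTER_CUBIC)]))
st=robot.read_state();R=cv2.Rodrigues(st["orientation"])[0];print(st["t"],st["tool_pos"],st["orientation"],R.round(3),st["force"],st["opening"],st["q"].round(3))
print("yawY",np.degrees(np.arctan2(R[1,1],R[0,1])))
```

```text
9.6167 [ 0.47892742 -0.01197497  0.25388965] [-2.46702501 -1.94497254 -0.00906641] [[ 0.233  0.972  0.004]
 [ 0.972 -0.233  0.004]
 [ 0.005  0.004 -1.   ]] [0.17566039 0.09115238 0.08112043] 0.029787410424297736 [-0.135 -0.214  1.79   0.004  1.562  0.1  ]
yawY -13.496828112790945
```

View pics/c9.png

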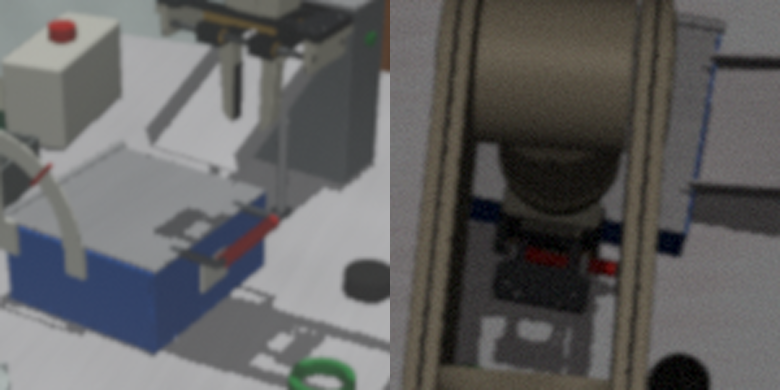

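{"method": "arm_command", "body": {"rows": [[0,0,-0.05,0,0,0,0.68],[0,0,-0.1,0,0,0,0.68],[0,0,-0.144,0,0,0,0.68],[0,0,-0.144,0,0,0,0.68],[0,0,-0.144,0,0,0,0.68]]}}

```text
t: 10.03
tool_pos: [0.4771, -0.01, 0.1374]
orientation: [-2.46, -1.948, -0.004]
force: [-0.4, -0.5, 0.9]
opening: 0.0299
```

Run:
```python
from h import *
from plant import robot
b=shot("side","side6")
cv2.imwrite("pics/c10.png",cv2.resize(b["frame"][200:280,270:370,::-1],None,fx=7.5,fy=7.5,interpolation=cv2.INTER_CUBIC))
st=robot.read_state();R=cv2.Rodrigues(st["orientation"])[0];p=st["tool_pos"];print(st["t"],p,st["force"],st["opening"])
for y in(.0148,-.0148): print([np.round((np.array(proj(b,p+R@np.array([x,y,.017])))-[270,200])*7.5) for x in(-.0075,.0075)])
```

```text
10.0833 [ 0.47906981 -0.01058009  0.13985886] [-0.18174129 -0.07196163  0.75527704] 0.029646692778306453
[array([305., 243.]), array([283., 259.])]
[array([373., 265.]), array([351., 281.])]
```

View pics/c10.png

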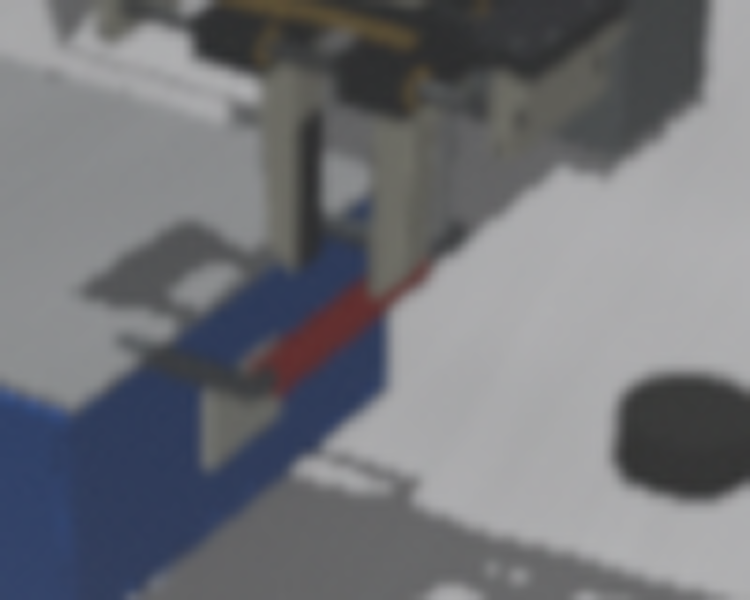

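{"method": "arm_command", "body": {"rows": [[0.001,0,-0.02,0,0,0,0.68],[0.001,0,-0.035,0,0,0,0.68],[0.001,0,-0.052,0,0,0,0.68],[0.001,0,-0.052,0,0,0,0.68],[0.001,0,-0.052,0,0,0,0.68]]}}

```text
t: 10.5
tool_pos: [0.4802, -0.0104, 0.0992]
orientation: [2.463, 1.95, 0.01]
force: [0.3, 0.5, -1.0]
opening: 0.0299
```

Run:
```python
from h import *
from plant import robot
b=shot("side","side7")
cv2.imwrite("pics/c11.png",cv2.resize(b["frame"][200:280,270:370,::-1],None,fx=7.5,fy=7.5,interpolation=cv2.INTER_CUBIC))
st=robot.read_state();p=st["tool_pos"];print(st["t"],p,st["force"],st["wrist_torque"],st["opening"])
```

```text
10.55 [ 0.48068097 -0.01050316  0.09974129] [0.31848177 0.5487651  0.23420275] [-0.05393049 -0.06076812 -0.05555757] 0.0295895577437413
```

View pics/c11.png

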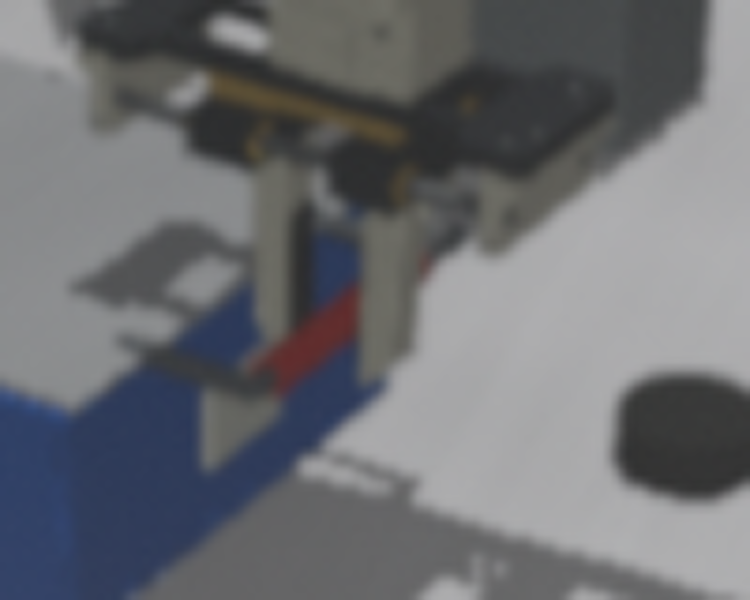

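{"method": "arm_command", "body": {"rows": [[0,0,0,0,0,0,1],[0,0,0,0,0,0,1],[0,0,0,0,0,0,1],[0,0,0,0,0,0,1],[0,0,0,0,0,0,1],[0,0,0,0,0,0,1],[0,0,0,0,0,0,1]], "grip_force": 25}}

```text
t: 11.13
tool_pos: [0.4782, -0.0098, 0.1008]
orientation: [-2.46, -1.948, -0.005]
force: [-19.8, 4.4, 19.7]
opening: 0.0152
```

Run:
```python
from plant import robot
st=robot.read_state();print(st["t"],st["tool_pos"],st["orientation"],st["force"],st["wrist_torque"],st["opening"],st["q"].round(3))
```

```text
11.1333 [ 0.47820586 -0.00975837  0.10079675] [-2.46007042 -1.94759762 -0.00504081] [-19.80923344   4.41491018  19.70379194] [0.70410208 3.53321257 0.04280892] 0.01516124338542059 [-0.131 -0.092  1.967  0.005  1.267  0.098]
```

{"method": "arm_command", "body": {"rows": [[0,0,0,0,0,0,1],[0,0,0,0,0,0,1],[0,0,0,0,0,0,1]]}}

```text
t: 11.38
tool_pos: [0.4781, -0.0097, 0.101]
orientation: [-2.46, -1.948, -0.005]
force: [-4.3, 1.1, 3.0]
opening: 0.0149
```

{"method": "arm_command", "body": {"rows": [[0,0,0,0,0,0,1],[0,0,0,0,0,0,1],[0,0,0,0,0,0,1]]}}

```text
t: 11.63
tool_pos: [0.478, -0.0097, 0.101]
orientation: [-2.46, -1.947, -0.005]
force: [-3.0, -0.2, 0.8]
opening: 0.0157
```

Run:
```python
from plant import robot
import numpy as np
st=robot.read_state();p=st["tool_pos"];print(st["t"],p,st["force"],st["wrist_torque"],st["opening"])
n=np.array([.974,-.225])
for a in(10,20,30,40,50):
    a=np.radians(a);d=.245*(1-np.cos(a));print(np.degrees(a),(np.array([n[0]*d,n[1]*d,.245*np.sin(a)])/.8).round(4))
```

```text
11.6333 [ 0.47804099 -0.00973229  0.10099532] [-3.04632886 -0.21086023  0.79970099] [0.03997269 0.50192762 0.0050363 ] 0.015696343211634115
10.0 [ 0.0045 -0.001   0.0532]
20.0 [ 0.018  -0.0042  0.1047]
29.999999999999996 [ 0.04   -0.0092  0.1531]
40.0 [ 0.0698 -0.0161  0.1969]
50.0 [ 0.1066 -0.0246  0.2346]
```

{"method": "arm_command", "body": {"rows": [[0,0,0.013,0,0,0,1],[0.001,0,0.027,0,0,0,1],[0.0025,-0.0005,0.04,0,0,0,1],[0.0045,-0.001,0.053,0,0,0,1],[0.007,-0.0015,0.066,0,0,0,1],[0.01,-0.0025,0.079,0,0,0,1],[0.014,-0.003,0.092,0,0,0,1],[0.018,-0.004,0.105,0,0,0,1],[0.0225,-0.005,0.117,0,0,0,1],[0.028,-0.0065,0.129,0,0,0,1],[0.0335,-0.008,0.141,0,0,0,1],[0.04,-0.009,0.153,0,0,0,1]]}}

```text
t: 12.63
tool_pos: [0.5087, -0.0169, 0.2241]
orientation: [-2.458, -1.946, 0.0]
force: [-12.3, -1.5, 4.2]
opening: 0.0152
```

Run:
```python
from h import *
from plant import robot
b=shot("side","side8")
cv2.imwrite("pics/c12.png",cv2.resize(b["frame"][110:290,190:390,::-1],None,fx=4,fy=3.3,interpolation=cv2.INTER_CUBIC))
st=robot.read_state();p=st["tool_pos"];print(st["t"],p,st["force"],st["wrist_torque"],st["opening"],st["q"].round(3))
```

```text
12.6833 [ 0.51001996 -0.01721076  0.22654359] [-17.14123294   0.57875726  10.09886666] [-0.03828624  3.28756521  0.02408851] 0.015084132648132713 [-0.137 -0.108  1.745  0.005  1.507  0.094]
```

View pics/c12.png

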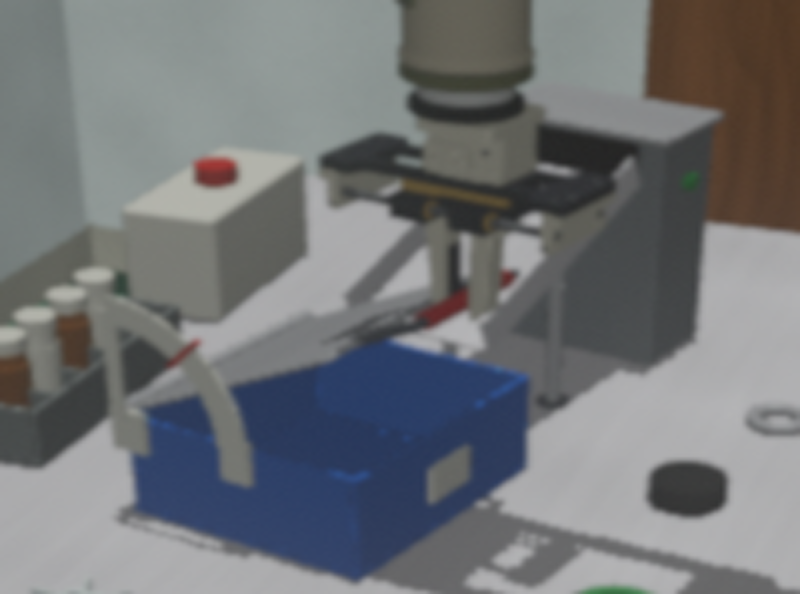

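{"method": "arm_command", "body": {"rows": [[0,0,0,0,0,0,1],[0,0,0,0,0,0,1],[0,0,0,0,0,0,1]]}}

```text
t: 12.93
tool_pos: [0.5101, -0.0173, 0.227]
orientation: [-2.459, -1.947, -0.002]
force: [-4.6, -0.3, 0.6]
opening: 0.0152
```

Run:
```python
from h import *
from plant import robot
st=robot.read_state();p=st["tool_pos"];print(st["t"],p,st["force"],st["wrist_torque"],st["opening"])
a0=np.arcsin((p[2]-.101)/.245);print(np.degrees(a0),.245*(1-np.cos(a0)),np.dot(p[:2]-[.478,-.0097],[.974,-.225]))
for a in(35,40,45,50):
    a=np.radians(a);d=.245*(np.cos(a0)-np.cos(a));print(np.degrees(a),(np.array([.974*d,-.225*d,.245*(np.sin(a)-np.sin(a0))])/.8).round(4))
```

```text
12.9333 [ 0.51008818 -0.01726972  0.22695788] [-4.60905514 -0.3471147   0.64626771] [-0.14141711  0.88718367 -0.00244292] 0.015228262177143253
30.93823844071255 0.03485811390557976 0.03295707410772896
35.0 [ 0.0115 -0.0027  0.0182]
40.0 [ 0.0273 -0.0063  0.0394]
45.0 [ 0.0449 -0.0104  0.0591]
50.0 [ 0.0641 -0.0148  0.0772]
```

{"method": "arm_command", "body": {"rows": [[0.006,-0.0015,0.009,0,0,0,1],[0.0115,-0.0025,0.018,0,0,0,1],[0.019,-0.0045,0.029,0,0,0,1],[0.027,-0.0065,0.0395,0,0,0,1],[0.036,-0.008,0.0495,0,0,0,1],[0.045,-0.0105,0.059,0,0,0,1],[0.054,-0.0125,0.068,0,0,0,1],[0.064,-0.015,0.077,0,0,0,1],[0.064,-0.015,0.077,0,0,0,1],[0.064,-0.015,0.077,0,0,0,1]]}}

```text
t: 13.77
tool_pos: [0.5607, -0.0292, 0.2917]
orientation: [-2.459, -1.947, -0.002]
force: [-18.3, 0.6, 18.4]
opening: 0.0152
```

{"method": "arm_command", "body": {"rows": [[0,0,0,0,0,0,1],[0,0,0,0,0,0,1],[0,0,0,0,0,0,1]]}}

```text
t: 14.02
tool_pos: [0.5606, -0.0292, 0.2919]
orientation: [-2.459, -1.947, -0.002]
force: [-4.9, -0.4, 1.6]
opening: 0.0149
```

Run:
```python
from h import *
from plant import robot
b=shot("side","side9");a=shot("top","top9")
cv2.imwrite("pics/c13.png",cv2.resize(b["frame"][90:270,190:390,::-1],None,fx=4,fy=3.3,interpolation=cv2.INTER_CUBIC))
cv2.imwrite("pics/c14.png",cv2.resize(b["frame"][190:255,205:275,::-1],None,fx=9,fy=9,interpolation=cv2.INTER_CUBIC))
st=robot.read_state();p=st["tool_pos"];print(st["t"],p,st["force"],st["wrist_torque"],st["opening"],st["q"].round(3))
a0=np.arcsin((p[2]-.101)/.245);print(np.degrees(a0),.245*(1-np.cos(a0)),np.dot(p[:2]-[.478,-.0097],[.974,-.225]))
```

```text
14.1167 [ 0.56048846 -0.02914705  0.29177421] [-4.8908721  -1.77168769  3.4722794 ] [-0.1377924   0.95399307  0.05673956] 0.015443267694307527 [-0.146  0.011  1.511  0.004  1.622  0.086]
51.138984277890685 0.09127881881865843 0.08471934608018247
```

View pics/c13.png

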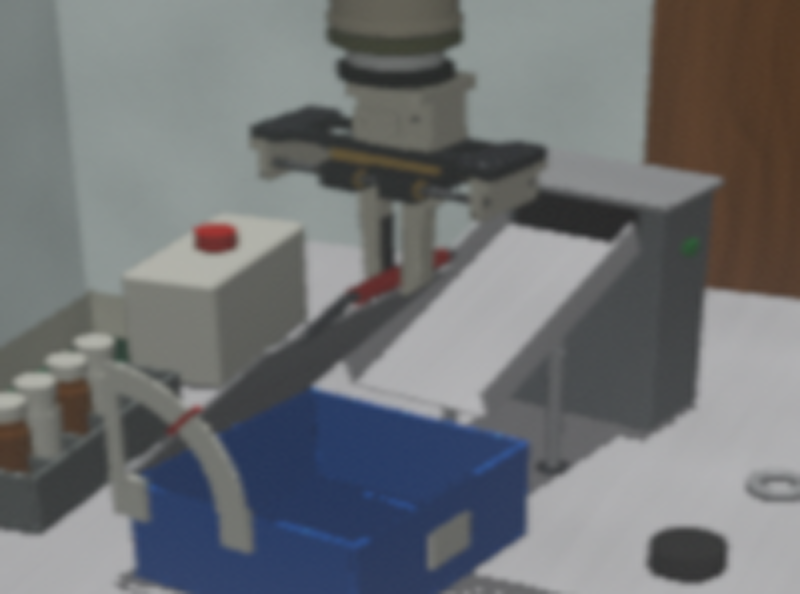

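View pics/c14.png

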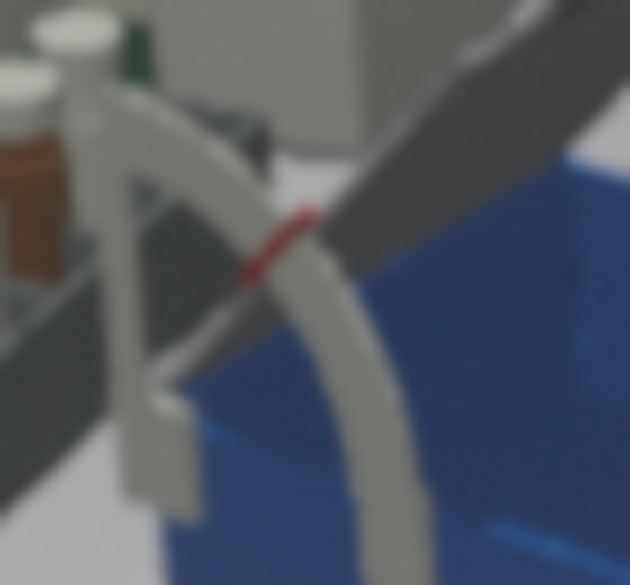

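View pics/top9.png

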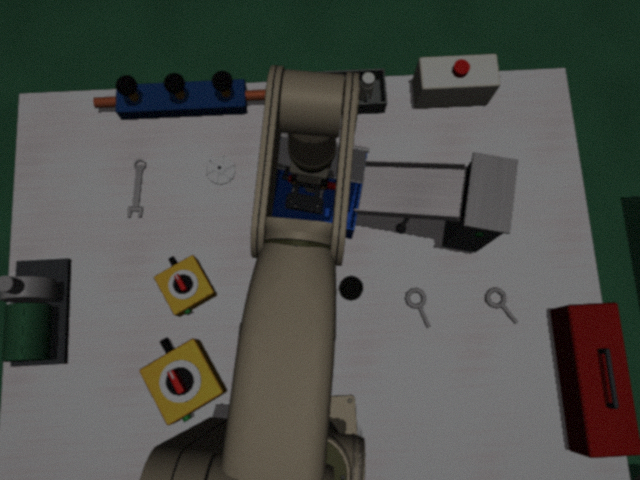

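Run:
```python
from h import *
b=load("side9");b0=load("side0")
n=np.array([.974,-.225,0]);t=np.array([.225,.974,0]);z=np.array([0,0,1.])
H=np.array([.478,-.0105,.1])+.245*n
def pt(r,a,y): a=np.radians(a);return H+r*(-n*np.cos(a)+z*np.sin(a))+y*t
print("bar closed ends",[np.round(proj(b0,pt(.245,0,y)),1) for y in(.05,-.05)],"obs (306.3,248.7),(325.8,233.1)")
for a in(44,46,48,50,52,54): print(a,"bar",[np.round(proj(b,pt(.245,a,y)),1) for y in(.05,-.05)],"corner",np.round(proj(b,pt(.2,a,.107)),1),"mark r.105",np.round(proj(b,pt(.112,a,.115)),1))
f=b["frame"];h=cv2.cvtColor(f,cv2.COLOR_RGB2HSV);m=cv2.inRange(h,(0,110,40),(8,255,255))|cv2.inRange(h,(172,110,40),(180,255,255))
k,l,s,ce=cv2.connectedComponentsWithStats(m)
for i in range(1,k):
    if s[i,4]>8: print(s[i],ce[i].round(1))
for i in range(1,k):
    if 150<ce[i][1]<190 and s[i,4]>20 and 270<ce[i][0]<310: print(cv2.boxPoints(cv2.minAreaRect(np.argwhere(l==i)[:,::-1].astype(np.float32))))
cv2.imwrite("pics/c15.png",cv2.resize(f[140:200,260:320,::-1],None,fx=10,fy=10,interpolation=cv2.INTER_CUBIC))
```

```text
bar closed ends [array([304.2, 249.9]), array([323.3, 234.9])] obs (306.3,248.7),(325.8,233.1)
44 bar [array([282.3, 186.1]), array([303.2, 173.9])] corner [259.4 201.9] mark r.105 [239.4 218. ]
46 bar [array([280.3, 183.5]), array([301.4, 171.3])] corner [257.8 199.7] mark r.105 [238.5 216.8]
48 bar [array([278.3, 180.8]), array([299.5, 168.8])] corner [256.1 197.5] mark r.105 [237.6 215.7]
50 bar [array([276.2, 178.3]), array([297.5, 166.4])] corner [254.4 195.4] mark r.105 [236.7 214.5]
52 bar [array([274.1, 175.8]), array([295.5, 164.1])] corner [252.6 193.4] mark r.105 [235.7 213.4]
54 bar [array([271.9, 173.4]), array([293.4, 161.8])] corner [250.8 191.4] mark r.105 [234.8 212.3]
[239 158   9   8  61] [243.3 161.3]
[ 417  161   53   44 1848] [442.7 181.8]
[280 172  10   8  42] [284.4 175.6]
[300 312  17  12 184] [308.  317.6]
[395 321  27  21 435] [408.3 331.5]
[[278.7692  177.15382]
 [287.7692  171.15382]
 [289.92307 174.3846 ]
 [280.92307 180.3846 ]]
```

View pics/c15.png

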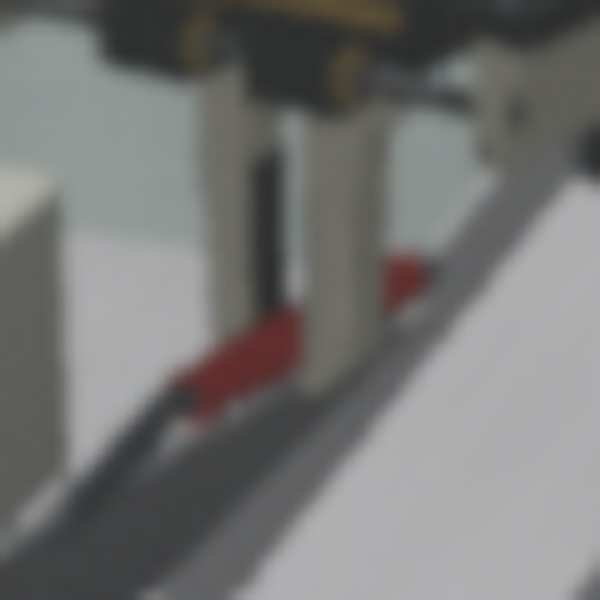

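{"method": "arm_command", "body": {"rows": [[0,0,0,0,0,0,1],[0,0,0,0,0,0,1],[0,0,0,0,0,0,1],[0,0,0,0,0,0,1],[0,0,0,0,0,0,1],[0,0,0,0,0,0,1],[0,0,0,0,0,0,1],[0,0,0,0,0,0,1],[0,0,0,0,0,0,1],[0,0,0,0,0,0,1]]}}

```text
t: 14.95
tool_pos: [0.5605, -0.0291, 0.2918]
orientation: [-2.459, -1.947, -0.002]
force: [-5.3, -1.6, 1.4]
opening: 0.0153
```

Run:
```python
from h import *
from plant import robot, ticket
for i in range(3):
    b=shot("side",f"sideA{i}");a=shot("top",f"topA{i}");st=robot.read_state();print(st["t"],st["tool_pos"].round(4),st["force"].round(1),st["opening"],abs(st["dq"]).max().round(4))
f0=load("side9")["frame"].astype(int);print(abs(f0-b["frame"]).mean())
t0=load("top0")["frame"].astype(int)
for n,(x,y,w,h) in dict(puck=(335,272,32,32),ring=(251,275,36,36),ea=(400,284,34,48),eb=(480,284,42,42),imp=(200,150,40,40),span=(122,152,30,70),knob=(165,265,36,36)).items():
    print(n,abs(t0[y:y+h,x:x+w]-a["frame"][y:y+h,x:x+w].astype(int)).mean().round(1))
```

```text
15.05 [ 0.5605 -0.0291  0.2918] [-4.6 -1.   2.6] 0.015148335735834946 0.0018
15.15 [ 0.5605 -0.0292  0.2918] [-4.1 -1.   2. ] 0.01564711941857418 0.0014
15.25 [ 0.5605 -0.0292  0.2918] [-4.7 -1.5  2.9] 0.015476411039323646 0.0015
0.3718489583333333
puck 6.4
ring 30.6
ea 3.2
eb 3.5
imp 3.3
span 3.3
knob 3.2
```

Run:
```python
from h import *
from plant import ticket
for n in("side0","sideA2"):
    c=load(n);h=cv2.cvtColor(c["frame"],cv2.COLOR_RGB2HSV)[280:315,320:368];m=cv2.inRange(h,(45,90,30),(85,255,255));print(n,np.argwhere(m).mean(0)+[280,320])
print(ticket.close_job())
```

```text
side0 [296.56989247 343.88172043]
sideA2 [298.21714286 343.06285714]
the job is handed in; nothing more can be done
None
```

I twisted the smaller yellow box's knob clockwise to its stop and let it spring back. Then I lifted the lid by its red bar to about 50 degrees, and handed the job in at 15.3 s with the gripper still holding it. No verdict was reported.

**Knob**
- At the stop, the tool had turned 71 degrees against the knob's 69, and the wrist torque rose from 0.19 to 0.63 N m.
- I opened the gripper in place. The side picture then showed the bar back at its rest direction with the fingers clear. At the end the top picture of the knob matched the first one.

**Lid**
- The lid angle came out at 48 to 51 degrees from the tool's travel and 48 to 50 degrees from the bar's pixels. The lid's edge also lines up with the red mark.
- Over the last second the tool stayed still to within 0.1 mm. The grip was set to 25 N on the 16 mm bar (15.5 mm opening), with about 5 N of load.

**Loose parts**
- Puck, both eye bolts, impeller and spanner look unchanged in the top view.
- The arm hid the clamp ring from above at the end. In the side view its colour centre shifted by less than 2 pixels, about 4 to 5 mm, which may be the arm's shadow; I did not look into it further.

**Disagreements**
- The two cameras disagreed by about 6 mm on the bench. Comparing with the gripper put most of that in the side camera, and I corrected for it before gripping.
- Gripping pushed the arm sideways by about 9 N at the knob and 20 N at the bar. Both eased when I re-targeted the measured pose. The push came back to about 18 N while lifting the lid and was under 6 N at hand-in.

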